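# Seat the pump cover evenly with four wing nuts

## Robot

A 7-joint arm with a two-finger parallel gripper is mounted at the origin on the work surface; the furniture and walls round the work are solid. World frame = base frame: x ahead of the robot, y to its left, z up, the work surface at z = 0. Lengths are in m, angles in rad, forces in N, time in s.
With the tool pointing down it reaches from about 0.4 to 0.85 m from the base axis. Payload 4.4 kg.
Tool frame: the origin (TCP) lies where the fingers leave the gripper's body, on its centre line; the fingertips stand 97 mm ahead of it and the grasp point (between the pads) lies 78 mm ahead of it (arm.finger_overhang is the distance from the TCP to the fingertips, in m); z points along the fingers, y is the line along which they close (so a half turn about z gives the same grasp; the last joint's range is limited). The gripper opens to 94 mm and grips with 3 to 60 N. Pads are 16 mm wide; open, the fingers measure 119 mm over their backs; the gripper's body (75 mm by 177 mm) begins 78 mm behind the grasp point.
Start: joints at [-1.323, 0.628, 0.038, 1.517, -0.027, 0.996, -0.02], TCP at [0.201, 0.618, 0.303] pointing down, gripper open.
Joint ranges: [-3.06, 3.06], [-0.37, 2.12], [-1.25, 1.32], [0.18, 2.47], [-1.1, 4.24], [0.23, 1.98], [-2.94, 2.94]. Speed limits (rad/s): [2.57, 2.57, 3.14, 3.14, 3.14, 3.14, 3.14].

## Interface

Orientations are given as a 3x3 rotation matrix whose columns are the frame's x, y, z axes.
In Python, from bench import get_obs, read_camera, arm gives the robot as it stands.
- The arm moves only by the tool servo_tool, never from a script. Its argument "motion" is one flat list of numbers, 5 for each row, row after row: the shift along the tool's x, y, z in mm, then the turn about the tool's z in rad, then the finger opening in mm, from 0 to 94. In form: [tx, ty, tz, roll, grip, tx, ty, tz, roll, grip, ...]. A call has 1 to 10 rows; each row shifts and turns the commanded pose from where the row before left it, along the tool's axes as they then stand; what a row does not reach is not made up. A row lasts 1/12 s, in which the tool goes at most 41.7 mm and 7.16 degrees, less where a joint would pass 70% of its speed; a pose out of reach is approached as far as the arm can. A call with a gripper value outside its range is refused whole. The fingers move at their own pace and stop on an object; "grip_force" is the grip in N (left out, the last holds). Time passes only in rows, so rows that do not move let the fingers close. It gives the time, the measured TCP pose, the force, the opening and the grip force at its end, in the units of the state.
- get_obs(): the state, without advancing time (a new reading comes with each control period).
- read_camera(name): name is "scene" or "top"; returns a dict with "pixels" (400x640x3 uint8, red, green, blue), "K" (3x3 intrinsics, pixels), "world_from_camera" (4x4, takes a point from camera to world coordinates). Camera axes: x right, y down, z forward; pixel columns grow to the right and rows downward; lengths in m; the calibration is good to about 2 mm. A picture is of the moment at which its call begins. There is no depth.
- arm.finish_job(): hands the job in; it is judged then, once.
The state is a dict: "t": time; "q": joint angles; "joint_velocities": joint speeds; "joint_torque": joint torques, N m; "ee_pos": TCP position; "ee_rot": TCP orientation; "ft_force": force on the tool from outside, world axes, zero at the start; "ft_torque": the same for the moment, N m; "finger_gap": finger opening in m; "grip_force": force on a finger pad.
Only numpy, scipy, OpenCV 4.12 (cv2) and the standard library are available. Lean on these libraries where they do the work, as an engineer would, in place of code of your own. Each camera call takes 0.05 s, during which the arm holds its last target. There are 200 camera calls.

## Task

Tighten the four wing nuts on the pump cover so that it comes down level and sits flush on its housing. One diagonal pair has already had its first eighth of a turn and the other pair is still loose: first give each of the two loose nuts about an eighth of a turn clockwise, and only then turn all four fully home, always following a nut with the one diagonally opposite. Leave the bolt, nut and spanner lying loose on the bench where they are.

Things in the scene. Friction and masses are not known exactly. Their poses are not given: they have to be found in the camera images.
- pump: grey pump housing fixed on the bench, 170 mm high: a round barrel with a square flange, 132 mm a side, on top; origin at the centre of its foot on the bench, z up, x and y along the flange's sides. Four studs stand near the flange's corners, 65 mm from its centre. Two short pipe unions stick out of its +y side, below the flange.
- cover_top (a point): square dark steel cover plate, 132 mm a side, 14 mm thick, loose over the studs; this is the centre of its flat top face (a low boss and plug stand 10 mm above it). Springs below push it up against the nuts, so it follows them down and tilts with them: its top is about 190 mm above the bench with all nuts loose, 184 mm when flush on the housing.
- wing_0_grip (a point): steel wing nut 0 at the (+x, +y) corner of the housing, diagonally opposite nut 2: a round collar (28 mm across, 10 mm high) under an upright blade 44 mm long, 12 thick, 28 tall. Point on the nut's axis, 7 mm below the blade's top edge, 31 mm above the foot of its collar; x along the blade, y across it, z up. Pinch the blade from above; tightens clockwise seen from above, sinking 3.75 mm per rad.
- wing_0 (a joint): turn of wing nut 0 in rad, growing as it is tightened clockwise: 0 fully loose, 1.6 fully home against a hard stop (a coarse thread, about a quarter turn in all; a loose nut's blade lies across the line to the cover's centre, at home it points at the centre). Friction about 0.15 N m; it stays where it is left.
- wing_1_grip (a point): steel wing nut 1 at the (-x, +y) corner of the housing, diagonally opposite nut 3: a round collar (28 mm across, 10 mm high) under an upright blade 44 mm long, 12 thick, 28 tall. Point on the nut's axis, 7 mm below the blade's top edge, 31 mm above the foot of its collar; x along the blade, y across it, z up. Pinch the blade from above; tightens clockwise seen from above, sinking 3.75 mm per rad.
- wing_1 (a joint): turn of wing nut 1 in rad, growing as it is tightened clockwise: 0 fully loose, 1.6 fully home against a hard stop (a coarse thread, about a quarter turn in all; a loose nut's blade lies across the line to the cover's centre, at home it points at the centre). Friction about 0.15 N m; it stays where it is left.
- wing_2_grip (a point): steel wing nut 2 at the (-x, -y) corner of the housing, diagonally opposite nut 0: a round collar (28 mm across, 10 mm high) under an upright blade 44 mm long, 12 thick, 28 tall. Point on the nut's axis, 7 mm below the blade's top edge, 31 mm above the foot of its collar; x along the blade, y across it, z up. Pinch the blade from above; tightens clockwise seen from above, sinking 3.75 mm per rad.
- wing_2 (a joint): turn of wing nut 2 in rad, growing as it is tightened clockwise: 0 fully loose, 1.6 fully home against a hard stop (a coarse thread, about a quarter turn in all; a loose nut's blade lies across the line to the cover's centre, at home it points at the centre). Friction about 0.15 N m; it stays where it is left.
- wing_3_grip (a point): steel wing nut 3 at the (+x, -y) corner of the housing, diagonally opposite nut 1: a round collar (28 mm across, 10 mm high) under an upright blade 44 mm long, 12 thick, 28 tall. Point on the nut's axis, 7 mm below the blade's top edge, 31 mm above the foot of its collar; x along the blade, y across it, z up. Pinch the blade from above; tightens clockwise seen from above, sinking 3.75 mm per rad.
- wing_3 (a joint): turn of wing nut 3 in rad, growing as it is tightened clockwise: 0 fully loose, 1.6 fully home against a hard stop (a coarse thread, about a quarter turn in all; a loose nut's blade lies across the line to the cover's centre, at home it points at the centre). Friction about 0.15 N m; it stays where it is left.
- bolt_loose: loose dark hex bolt lying on the bench, 25x44x22 mm; origin under its middle. Bystander.
- nut_loose: loose dark flange nut on the bench, 31 mm across and 15 mm high; origin under its centre. Bystander.
- spanner: loose bright spanner lying on the bench, 42x197x8 mm; origin under its middle, length along y. Bystander.

How it is judged:
On the way:
1. every nut has had its first part turn (0.5 rad or more) (value of joint each of wing_0, wing_1, wing_2, wing_3 above 0.5 rad), for 0.1 s.
At the end, for the whole second after the job is handed in: All four wing nuts are home (each within 0.15 rad of its stop) and still, the cover is flush on the housing (within 1.5 mm) and level (within 0.02 rad), and the loose bolt, nut and spanner are within 40 mm of where they lay (value of joint each of wing_0, wing_1, wing_2, wing_3 above 1.45 rad and z of cover_top in the frame of pump below 0.1855 m and angle between cover_top's own z axis and vertical below 0.02 rad and velocity of joint each of wing_0, wing_1, wing_2, wing_3 below 0.05 rad/s and distance of each of bolt_loose, nut_loose, spanner from where it was at the start of the episode below 0.04 m); the robot touches nothing.
It fails at once if a nut is run nearly home (past 1.45 rad) while another has not had its first part turn (below 0.45 rad) ((value of joint wing_0 above 1.45 rad and value of joint wing_1 below 0.45 rad) or (value of joint wing_0 above 1.45 rad and value of joint wing_2 below 0.45 rad) or (value of joint wing_0 above 1.45 rad and value of joint wing_3 below 0.45 rad) or (value of joint wing_1 above 1.45 rad and value of joint wing_0 below 0.45 rad) or (value of joint wing_1 above 1.45 rad and value of joint wing_2 below 0.45 rad) or (value of joint wing_1 above 1.45 rad and value of joint wing_3 below 0.45 rad) or (value of joint wing_2 above 1.45 rad and value of joint wing_0 below 0.45 rad) or (value of joint wing_2 above 1.45 rad and value of joint wing_1 below 0.45 rad) or (value of joint wing_2 above 1.45 rad and value of joint wing_3 below 0.45 rad) or (value of joint wing_3 above 1.45 rad and value of joint wing_0 below 0.45 rad) or (value of joint wing_3 above 1.45 rad and value of joint wing_1 below 0.45 rad) or (value of joint wing_3 above 1.45 rad and value of joint wing_2 below 0.45 rad)).
It fails at once if a nut gets 1.2 rad or more ahead of the one opposite (4.5 mm lower), so that the cover is forced askew ((z of wing_0_grip in the frame of wing_2_grip below -0.0045 m or z of wing_2_grip in the frame of wing_0_grip below -0.0045 m) or (z of wing_1_grip in the frame of wing_3_grip below -0.0045 m or z of wing_3_grip in the frame of wing_1_grip below -0.0045 m)).
It fails at once if both diagonals are uneven at once (in each, one nut more than 0.45 rad ahead of its opposite, 1.7 mm lower): neighbours were tightened one after the other instead of crosswise ((z of wing_0_grip in the frame of wing_2_grip below -0.0017 m or z of wing_2_grip in the frame of wing_0_grip below -0.0017 m) and (z of wing_1_grip in the frame of wing_3_grip below -0.0017 m or z of wing_3_grip in the frame of wing_1_grip below -0.0017 m)).
It fails at once if the loose bolt, nut or spanner is pushed away (40 mm) (distance of any of bolt_loose, nut_loose, spanner from where it was at the start of the episode above 0.04 m).
It also fails if it takes over 64 s, if anything falls off the work surface, if the arm or the gripper's body presses on something with over 40 N, if the wrist force passes 120 N, or if a joint passes its speed limit or range.

## Working session

There is one attempt and no reset: what is moved stays moved. The work goes in short steps, Python scripts to look and compute and a tool call to move; the robot and the scene stay as the last step left them, time stands still between calls to the robot, and variables do not carry over. Pictures are saved under pics/ and viewed, at most 10 in all, crops included, and the job is handed in when it is done.

Besides the shell and the picture viewer there is one more tool, called after ">>>" by a JSON object that holds its "method" and its "body". servo_tool: Moves the arm, as the interface text tells. Its arguments: {"type":"object","properties":{"motion":{"type":"array","items":{"type":"number"}},"grip_force":{"type":"number"}},"required":["motion"]}

```bash
mkdir -p pics
python3 - <<'E'
from bench import get_obs, read_camera, arm
import cv2, numpy as np
np.set_printoptions(precision=4,suppress=True)
for n in ("scene","top"):
    c=read_camera(n); cv2.imwrite(f"pics/{n}0.png",c["pixels"][:,:,::-1]); print(n,c["K"],c["world_from_camera"])
o=get_obs(); print(o["t"],o["ee_pos"],o["ee_rot"],o["finger_gap"])
E
```

```text
scene [[369.4499   0.     321.8311]
 [  0.     369.4499 200.337 ]
 [  0.       0.       1.    ]] [[-0.1298  0.7887 -0.6009  0.9043]
 [ 0.9915  0.1049 -0.0765  0.3549]
 [ 0.0027 -0.6058 -0.7956  0.847 ]
 [ 0.      0.      0.      1.    ]]
top [[502.1648   0.     316.8759]
 [  0.     502.1648 209.816 ]
 [  0.       0.       1.    ]] [[ 0.0044 -0.9922  0.1242  0.2793]
 [-0.9999 -0.0063 -0.015   0.2735]
 [ 0.0157 -0.1241 -0.9921  0.9854]
 [ 0.      0.      0.      1.    ]]
0.1 [0.2005 0.6179 0.3019] [[-0.9512  0.3087 -0.0005]
 [ 0.3087  0.9512 -0.0016]
 [-0.     -0.0017 -1.    ]] 0.09379305825499845
```

View pics/scene0.png

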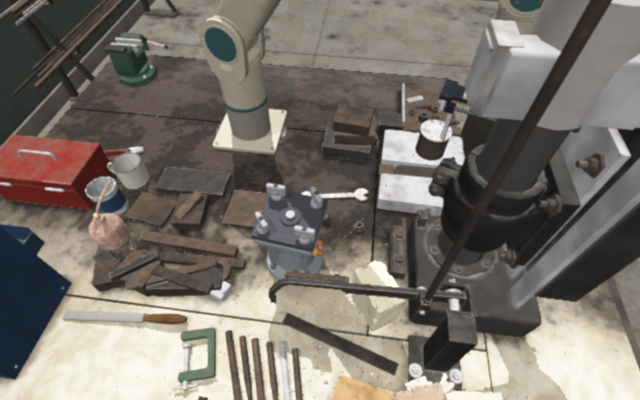

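View pics/top0.png

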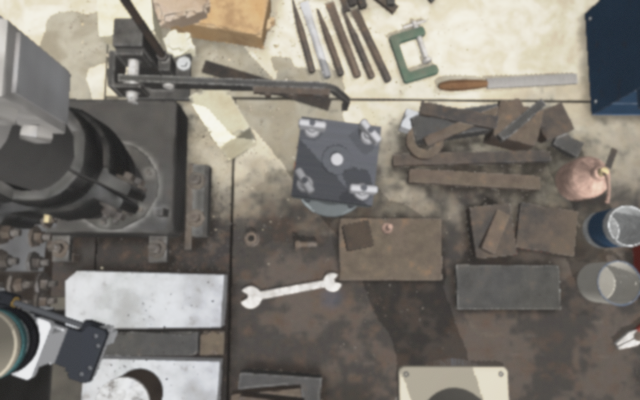

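Run:
```python
import cv2
a=cv2.imread("pics/top0.png")[95:225,275:400]; cv2.imwrite("pics/topc.png",cv2.resize(a,None,fx=4.5,fy=4.5,interpolation=cv2.INTER_CUBIC))
a=cv2.imread("pics/scene0.png")[170:300,225:355]; cv2.imwrite("pics/scenec.png",cv2.resize(a,None,fx=4.5,fy=4.5,interpolation=cv2.INTER_CUBIC))
```

```text
(no output)
```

View pics/topc.png

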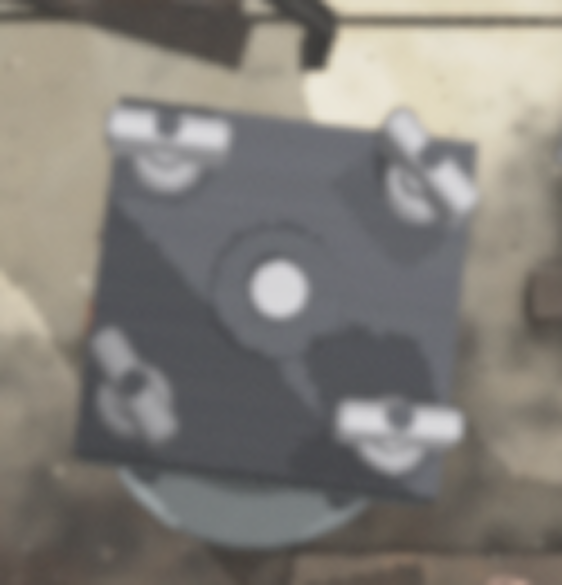

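View pics/scenec.png

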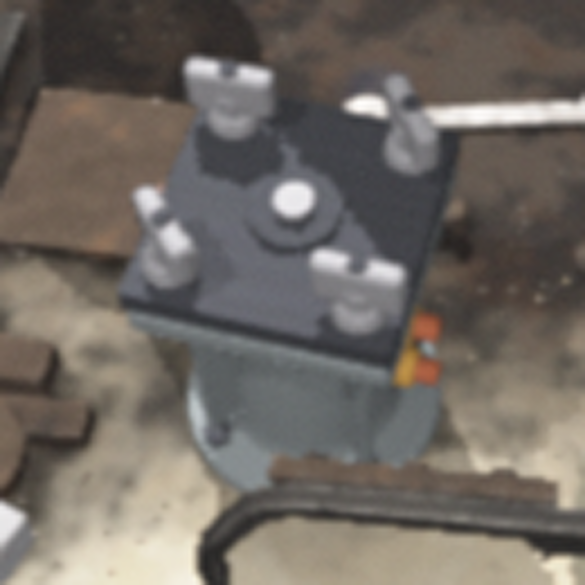

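```bash
cat > h.py <<'E'
import numpy as np, cv2
from bench import get_obs, read_camera, arm
np.set_printoptions(precision=4,suppress=True)
def proj(P,K,T):
    p=(np.asarray(P)-T[:3,3])@T[:3,:3]; p=p/p[:,2:]; return (p@K.T)[:,:2]
def unproj(px,z,K,T):
    px=np.asarray(px,float); d=np.c_[px,np.ones(len(px))]@np.linalg.inv(K).T@T[:3,:3].T
    s=(z-T[2,3])/d[:,2]; return T[:3,3]+d*s[:,None]
def full(px,o): return (np.asarray(px,float)+.5)/4.5-.5+np.array(o)
E
python3 - <<'E'
from h import *
from scipy.optimize import least_squares
t=read_camera("top"); s=read_camera("scene")
A=full([(168,125),(133,383),(400,413),(425,165),(278,290)],(275,95))
B=full([(355,262),(408,100),(228,70),(158,217),(293,200)],(225,170))
def pts(p):
    a=p[2]+np.pi/4*np.array([1,3,5,7]); 
    return np.c_[p[0]+.065*np.cos(a),p[1]+.065*np.sin(a),np.array([.223,.226,.223,.226])+p[3]]
def pl(p): return np.r_[pts(p),[[p[0],p[1],.198+p[3]]]]
f=lambda p:np.r_[(proj(pl(p),t["K"],t["world_from_camera"])-A).ravel(),(proj(pl(p),s["K"],s["world_from_camera"])-B).ravel()]
r=least_squares(f,[.4,.25,0,0],x_scale=[.01,.01,.1,.01]); print(r.x,r.fun.reshape(-1,2))
P=pts(r.x);print(P)
c=full([(110,127),(230,137),(105,345),(163,430),(340,415),(462,425),(403,120),(462,195)],(275,95))
for i in range(4):
    e=unproj(c[2*i:2*i+2],[.225,.228,.225,.228][i],t["K"],t["world_from_camera"]); d=e[1]-e[0]
    b=np.arctan2(d[1],d[0]); loose=r.x[2]+np.pi/4*(2*i+1)+np.pi/2
    th=(loose-b+np.pi/2)%np.pi-np.pi/2
    print(i,e.mean(0),np.linalg.norm(d),"blade dir",b,"theta",th)
o=get_obs(); x,y=o["ee_rot"][:,0],o["ee_rot"][:,1]; print("tool yaw y axis",np.arctan2(y[1],y[0]),o["q"],o["t"])
E
```

```text
[ 0.4597  0.2302 -0.1215  0.0042] [[ 0.0299  0.216 ]
 [ 0.1888  0.2533]
 [ 0.3745  1.5311]
 [ 1.7798 -1.745 ]
 [ 0.4502 -0.3892]
 [ 0.9708  0.7186]
 [ 1.0719  0.8098]
 [ 0.2526  0.0252]
 [ 1.0029  0.3171]
 [ 0.4284 -1.1924]]
[[0.5109 0.2702 0.2272]
 [0.4196 0.2814 0.2302]
 [0.4085 0.1901 0.2272]
 [0.4997 0.179  0.2302]]
0 [0.5094 0.2695 0.225 ] 0.04172535625944617 blade dir -1.6473348005876143 theta 0.7404402313778693
1 [0.4189 0.2813 0.228 ] 0.03536835304947808 blade dir -2.542537779887607 theta 0.06484688388296522
2 [0.4088 0.1901 0.225 ] 0.04183001634416583 blade dir -1.6466176685279361 theta 0.7397230993181907
3 [0.5003 0.1789 0.228 ] 0.0332687409477792 blade dir -2.490130199811437 theta 0.012439303806795365
tool yaw y axis 1.2570048040826687 [-1.3228  0.629   0.0385  1.518  -0.027   0.9963 -0.02  ] 0.2
```

Run:
```python
from h import *
t=read_camera("top"); s=read_camera("scene")
def tri(a,b):
    P=[c["K"]@np.linalg.inv(c["world_from_camera"])[:3] for c in (t,s)]
    X=cv2.triangulatePoints(P[0],P[1],np.array(a,float),np.array(b,float)); return X[:3,0]/X[3,0]
for a,b in [((346,107),(271,299)),((343,95),(276,285)),((120,85),(424,291)),((184,63),(456,296)),((222,335),(450,37)),((140,20),(450,37)),((225,275),(379,190)),((178,102),(424,215)),((70,80),(470,100))]:
    p=tri(a,b); print(a,b,p,proj([p],t["K"],t["world_from_camera"])[0]-a)
# robot fingertip check
```

```text
(346, 107) (271, 299) [0.5956 0.2034 0.0534] [ 0.4602 -0.0792]
(343, 95) (276, 285) [0.5927 0.2165 0.1256] [-0.9051  0.1408]
(120, 85) (424, 291) [0.5831 0.5561 0.2003] [15.3905 -2.3647]
(184, 63) (456, 296) [0.6166 0.5074 0.211 ] [-19.3813  -2.6073]
(222, 335) (450, 37) [0.2318 0.4093 0.5017] [-57.8745 -12.1129]
(140, 20) (450, 37) [0.4749 0.4224 0.6144] [-21.1623  -1.9827]
(225, 275) (379, 190) [0.2744 0.4243 0.0837] [-0.9938  0.0565]
(178, 102) (424, 215) [0.5129 0.467  0.3117] [-7.8995 -0.216 ]
(70, 80) (470, 100) [0.4601 0.5029 0.5235] [-1.2571 -0.065 ]
```

>>> {"method": "servo_tool", "body": {"motion": [0, 0, -35, 0, 94, 0, 0, -35, 0, 60, 0, 0, -30, 0, 40, -17, -30, 0, 0, 40, -17, -30, 0, 0, 40, -17, -30, 0, 0, 40, -17, -30, 0, 0, 40, -17, -30, 0, 0, 40, -17, -30, 0, 0, 40, -19, -31, 0, 0, 40]}}

```text
t: 1.13
ee_pos: [0.2504, 0.3787, 0.4027]
ee_rot: [[-0.951, 0.308, -0.0], [0.308, 0.951, 0.0], [0.0, 0.0, -1.0]]
ft_force: [0.1, 0.5, -0.6]
finger_gap: 0.0409
grip_force: 0.0
```

>>> {"method": "servo_tool", "body": {"motion": [-19, -4, 0, 0, 40, -19, -4, 0, 0, 40, -19, -4, 0, 0, 40, -19, -4, 0, 0, 40, -19, -4, 0, 0, 40, -19, -4, 0, 0, 40, -19, -4, 0, 0, 40, -19, -4, 0, 0, 40, -19, -4, 0, 0, 40, -20, -5, 0, 0, 40]}}

```text
t: 1.97
ee_pos: [0.4202, 0.2819, 0.4027]
ee_rot: [[-0.951, 0.308, -0.0], [0.308, 0.951, 0.0], [0.0, 0.0, -1.0]]
ft_force: [0.6, 0.4, 1.1]
finger_gap: 0.0401
grip_force: 0.0
```

>>> {"method": "servo_tool", "body": {"motion": [0, 0, 0, -0.12, 40, 0, 0, 0, -0.12, 40, 0, 0, 0, -0.12, 40, 0, 0, 0, -0.12, 40, 0, 0, 0, -0.12, 40, 0, 0, 0, -0.12, 40, 0, 0, 0, -0.12, 40, 0, 0, 0, -0.12, 40, 0, 0, 0, 0, 40]}}

```text
t: 2.72
ee_pos: [0.4196, 0.2821, 0.4027]
ee_rot: [[-0.797, -0.604, -0.0], [-0.604, 0.797, 0.0], [-0.0, 0.0, -1.0]]
ft_force: [0.7, -0.4, 0.3]
finger_gap: 0.0399
grip_force: 0.0
```

>>> {"method": "servo_tool", "body": {"motion": [0, 0, 30, 0, 40, 0, 0, 30, 0, 40, 0, 0, 25, 0, 40, 0, 0, 10, 0, 40, 0, 0, 6, 0, 40, 0, 0, 0, 0, 40]}}

```text
t: 3.22
ee_pos: [0.4192, 0.282, 0.3006]
ee_rot: [[-0.8, -0.6, -0.002], [-0.6, 0.8, -0.001], [0.002, -0.0, -1.0]]
ft_force: [-0.1, 0.1, 0.7]
finger_gap: 0.0402
grip_force: 0.0
```

>>> {"method": "servo_tool", "body": {"motion": [0, 0, 0, 0, 8, 0, 0, 0, 0, 8, 0, 0, 0, 0, 8, 0, 0, 0, 0, 8, 0, 0, 0, 0, 8], "grip_force": 20}}

```text
t: 3.63
ee_pos: [0.4203, 0.282, 0.3025]
ee_rot: [[-0.799, -0.601, 0.002], [-0.601, 0.799, 0.0], [-0.002, -0.001, -1.0]]
ft_force: [-0.8, -1.1, 3.6]
finger_gap: 0.0132
grip_force: 19.4
```

Run:
```python
from h import *
o=get_obs(); print({k:o[k] for k in("t","ee_pos","ft_force","ft_torque","finger_gap","grip_force")})
i=[]
for n,(r,c) in dict(scene=(160,225),top=(95,275)).items():
    a=read_camera(n)["pixels"][r:r+130,c:c+130,::-1]; i.append(cv2.resize(a,(400,400),interpolation=cv2.INTER_CUBIC))
cv2.imwrite("pics/g1.png",np.hstack(i))
```

```text
{'t': 3.6333, 'ee_pos': array([0.4203, 0.282 , 0.3025]), 'ft_force': array([-0.8388, -1.0659,  3.6029]), 'ft_torque': array([-0.1707,  0.06  , -0.1382]), 'finger_gap': 0.013204937296366518, 'grip_force': 19.443838920851704}
```

View pics/g1.png

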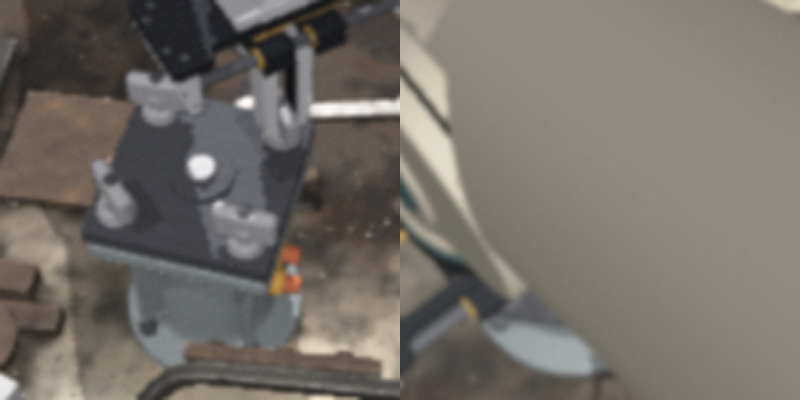

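>>> {"method": "servo_tool", "body": {"motion": [0, 0, 0.4, 0.1, 8, 0, 0, 0.4, 0.1, 8, 0, 0, 0.4, 0.1, 8, 0, 0, 0.4, 0.1, 8, 0, 0, 0.4, 0.1, 8, 0, 0, 0.4, 0.1, 8, 0, 0, 0.4, 0.1, 8, 0, 0, 0.2, 0.1, 8, 0, 0, 0, 0, 8, 0, 0, 0, 0, 8], "grip_force": 30}}

```text
t: 4.57
ee_pos: [0.4207, 0.2812, 0.2997]
ee_rot: [[-0.988, 0.155, 0.002], [0.155, 0.988, -0.001], [-0.002, -0.0, -1.0]]
ft_force: [1.8, -3.9, 8.1]
finger_gap: 0.0119
grip_force: 29.8
```

>>> {"method": "servo_tool", "body": {"motion": [0, 0, 0, 0, 40, 0, 0, 0, 0, 40, 0, 0, 0, 0, 40, 0, 0, -25, 0, 40, 0, 0, -35, 0, 40, 0, 0, 0, 0, 40]}}

```text
t: 5.07
ee_pos: [0.4216, 0.2839, 0.3634]
ee_rot: [[-0.988, 0.153, 0.007], [0.153, 0.988, 0.006], [-0.006, 0.007, -1.0]]
ft_force: [0.8, 0.9, -0.8]
finger_gap: 0.0397
grip_force: 0.0
```

Run:
```python
from h import *
o=get_obs(); print(o["t"],o["ee_pos"],o["ee_rot"],o["q"])
y=o["ee_rot"][:,1]; print("yaw",np.arctan2(y[1],y[0]))
print("to nut3 (tool axes, mm)",o["ee_rot"].T@(np.array([.4997,.179,o["ee_pos"][2]])-o["ee_pos"])*1e3)
```

```text
5.0667 [0.4216 0.2839 0.3634] [[-0.9882  0.1529  0.0069]
 [ 0.1529  0.9882  0.0058]
 [-0.006   0.0068 -1.    ]] [-0.7977  0.3557  0.2063  1.8356 -0.0889  0.95    0.8645]
yaw 1.4172960926271467
to nut3 (tool axes, mm) [-93.2348 -91.6812  -0.0702]
```

>>> {"method": "servo_tool", "body": {"motion": [-31, -30, 0, 0, 40, -31, -30, 0, 0, 40, -31, -31, 0, 0, 40, 0, 0, 0, -0.12, 40, 0, 0, 0, -0.12, 40, 0, 0, 0, -0.12, 40, 0, 0, 0, -0.12, 40, 0, 0, 0, -0.12, 40, 0, 0, 0, -0.12, 40, 0, 0, 0, -0.08, 40]}}

```text
t: 5.9
ee_pos: [0.4942, 0.1825, 0.3582]
ee_rot: [[-0.795, -0.607, -0.001], [-0.607, 0.795, 0.0], [0.0, 0.001, -1.0]]
ft_force: [0.2, -0.2, 0.0]
finger_gap: 0.0398
grip_force: 0.0
```

>>> {"method": "servo_tool", "body": {"motion": [0, 0, 0, 0, 40, 0, 0, 0, 0, 40]}}

```text
t: 6.07
ee_pos: [0.4943, 0.1823, 0.3583]
ee_rot: [[-0.8, -0.6, -0.001], [-0.6, 0.8, 0.0], [0.0, 0.001, -1.0]]
ft_force: [-0.7, -0.1, 0.3]
finger_gap: 0.0401
grip_force: 0.0
```

>>> {"method": "servo_tool", "body": {"motion": [-3, -6, 0, 0, 40, 0, 0, 25, 0, 40, 0, 0, 20, 0, 40, 0, 0, 8, 0, 40, 0, 0, 4, 0, 40, 0, 0, 0, 0, 40]}}

```text
t: 6.57
ee_pos: [0.5005, 0.1791, 0.3011]
ee_rot: [[-0.799, -0.602, -0.001], [-0.602, 0.799, -0.001], [0.001, 0.0, -1.0]]
ft_force: [-0.3, -0.1, -0.3]
finger_gap: 0.04
grip_force: 0.0
```

>>> {"method": "servo_tool", "body": {"motion": [0, 0, 0, 0, 8, 0, 0, 0, 0, 8, 0, 0, 0, 0, 8, 0, 0, 0, 0, 8, 0, 0, 0, 0, 8], "grip_force": 30}}

```text
t: 6.98
ee_pos: [0.5005, 0.1796, 0.3022]
ee_rot: [[-0.798, -0.602, 0.001], [-0.602, 0.798, 0.001], [-0.001, 0.0, -1.0]]
ft_force: [-0.1, -1.5, 1.6]
finger_gap: 0.0117
grip_force: 29.8
```

>>> {"method": "servo_tool", "body": {"motion": [0, 0, 0.4, 0.1, 8, 0, 0, 0.4, 0.1, 8, 0, 0, 0.4, 0.1, 8, 0, 0, 0.4, 0.1, 8, 0, 0, 0.4, 0.1, 8, 0, 0, 0.4, 0.1, 8, 0, 0, 0.4, 0.1, 8, 0, 0, 0.2, 0.1, 8, 0, 0, 0, 0, 8, 0, 0, 0, 0, 8]}}

```text
t: 7.82
ee_pos: [0.5008, 0.1787, 0.2992]
ee_rot: [[-0.989, 0.151, 0.001], [0.151, 0.989, -0.001], [-0.001, -0.001, -1.0]]
ft_force: [0.1, -2.7, 3.5]
finger_gap: 0.0117
grip_force: 29.9
```

Run:
```python
from h import *
o=get_obs(); y=o["ee_rot"][:,1]; print("yaw",np.arctan2(y[1],y[0]),o["ee_pos"],o["ft_torque"],o["ft_force"],o["q"])
a=read_camera("scene")["pixels"][160:290,225:355,::-1]
cv2.imwrite("pics/g2.png",cv2.resize(a,(500,500),interpolation=cv2.INTER_CUBIC))
```

```text
yaw 1.4192008088561245 [0.5008 0.1787 0.2992] [-0.5887  0.0531 -0.0735] [ 0.0592 -2.6749  3.5257] [-0.5699  0.4738  0.2535  1.8569 -0.1545  0.8294  1.1805]
```

View pics/g2.png

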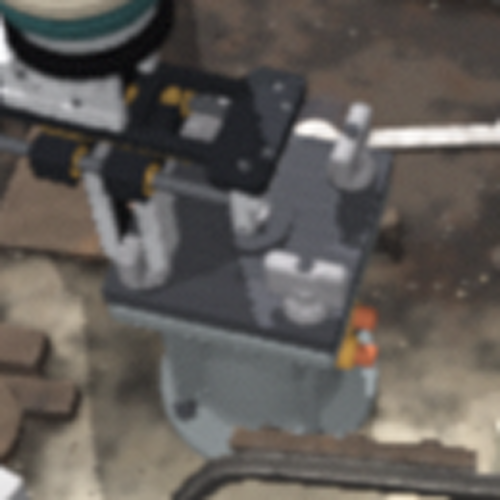

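The picture shows nut 1 (about (352,145)) turned an eighth of a turn. Nut 3 is held and turned the same amount, so all four have had their first part turn and nut 3 can go home.

>>> {"method": "servo_tool", "body": {"motion": [0, 0, 0.4, 0.1, 8, 0, 0, 0.4, 0.1, 8, 0, 0, 0.4, 0.1, 8, 0, 0, 0.4, 0.1, 8, 0, 0, 0.4, 0.1, 8, 0, 0, 0.4, 0.1, 8, 0, 0, 0.3, 0.1, 8, 0, 0, 0.2, 0.08, 8, 0, 0, 0, 0.05, 8, 0, 0, 0, 0, 8]}}

```text
t: 8.7
ee_pos: [0.5004, 0.1779, 0.2964]
ee_rot: [[-0.555, 0.832, -0.0], [0.832, 0.555, -0.002], [-0.001, -0.001, -1.0]]
ft_force: [-1.6, -4.7, 8.9]
finger_gap: 0.0119
grip_force: 30.7
```

Run:
```python
from h import *
o=get_obs(); y=o["ee_rot"][:,1]; print("yaw",np.arctan2(y[1],y[0]),o["ee_pos"],o["ft_torque"],o["ft_force"],o["finger_gap"])
```

```text
yaw 0.5880453783361516 [0.5004 0.1779 0.2964] [-1.137   0.5224  0.5485] [-1.575  -4.6951  8.9128] 0.011946710403582068
```

>>> {"method": "servo_tool", "body": {"motion": [0, 0, 0, -0.03, 40, 0, 0, 0, 0, 40, 0, 0, 0, 0, 40, 0, 0, -25, 0, 40, 0, 0, -35, 0, 40, 33, -2, 0, 0, 40, 33, -2, 0, 0, 40, 33, -2, 0, 0, 40, 32, -3, 0, 0, 40, 0, 0, 0, -0.12, 40]}}

```text
t: 9.53
ee_pos: [0.4121, 0.2876, 0.355]
ee_rot: [[-0.68, 0.733, -0.004], [0.733, 0.68, 0.003], [0.005, -0.001, -1.0]]
ft_force: [-0.9, 0.8, -0.0]
finger_gap: 0.04
grip_force: 0.0
```

>>> {"method": "servo_tool", "body": {"motion": [0, 0, 0, -0.12, 40, 0, 0, 0, -0.12, 40, 0, 0, 0, -0.12, 40, 0, 0, 0, -0.12, 40, 0, 0, 0, -0.12, 40, 0, 0, 0, -0.08, 40, 0, 0, 0, 0, 40, 0, 0, 0, 0, 40]}}

```text
t: 10.2
ee_pos: [0.4173, 0.281, 0.3556]
ee_rot: [[-0.988, 0.155, -0.0], [0.155, 0.988, 0.0], [0.001, 0.0, -1.0]]
ft_force: [0.1, -0.3, -0.3]
finger_gap: 0.04
grip_force: 0.0
```

>>> {"method": "servo_tool", "body": {"motion": [-3, 1, 20, 0, 40, 0, 0, 24, 0, 40, 0, 0, 8, 0, 40, 0, 0, 4, 0, 40, 0, 0, 0, 0, 40, 0, 0, 0, 0, 8, 0, 0, 0, 0, 8, 0, 0, 0, 0, 8, 0, 0, 0, 0, 8, 0, 0, 0, 0, 8]}}

```text
t: 11.03
ee_pos: [0.4207, 0.2811, 0.3003]
ee_rot: [[-0.988, 0.154, 0.001], [0.154, 0.988, 0.0], [-0.001, 0.0, -1.0]]
ft_force: [-0.2, 0.6, 4.6]
finger_gap: 0.0117
grip_force: 30.0
```

>>> {"method": "servo_tool", "body": {"motion": [0, 0, 0.4, 0.1, 8, 0, 0, 0.4, 0.1, 8, 0, 0, 0.4, 0.1, 8, 0, 0, 0.4, 0.1, 8, 0, 0, 0.4, 0.1, 8, 0, 0, 0.4, 0.1, 8, 0, 0, 0.3, 0.1, 8, 0, 0, 0.2, 0.08, 8, 0, 0, 0, 0.05, 8, 0, 0, 0, 0, 8]}}

```text
t: 11.87
ee_pos: [0.4204, 0.2804, 0.2975]
ee_rot: [[-0.554, 0.833, -0.0], [0.833, 0.554, -0.002], [-0.001, -0.001, -1.0]]
ft_force: [-1.6, -3.4, 7.3]
finger_gap: 0.012
grip_force: 31.2
```

Run:
```python
from h import *
o=get_obs(); y=o["ee_rot"][:,1]; print("yaw",np.arctan2(y[1],y[0]),o["ee_pos"],o["ft_torque"],o["ft_force"],o["finger_gap"],o["q"])
```

```text
yaw 0.5868010263575179 [0.4204 0.2804 0.2975] [-0.973   0.3624  0.5944] [-1.6097 -3.412   7.2882] 0.012023811749314056 [-1.0031  0.4741  0.5195  1.9298 -0.3137  0.8189  0.2727]
```

>>> {"method": "servo_tool", "body": {"motion": [0, 0, 0, -0.03, 40, 0, 0, 0, 0, 40, 0, 0, 0, 0, 40, 0, 0, -25, 0, 40, 0, 0, -35, 0, 40, -20, 23, 0, 0, 40, -20, 23, 0, 0, 40, -19, 24, 0, 0, 40, 0, 0, 0, 0.12, 40, 0, 0, 0, 0.12, 40]}}

```text
t: 12.7
ee_pos: [0.5135, 0.2729, 0.3566]
ee_rot: [[-0.36, 0.933, 0.001], [0.933, 0.36, -0.0], [-0.0, 0.001, -1.0]]
ft_force: [-0.9, -0.0, -0.1]
finger_gap: 0.0402
grip_force: 0.0
```

>>> {"method": "servo_tool", "body": {"motion": [0, 0, 0, 0.12, 40, 0, 0, 0, 0.12, 40, 0, 0, 0, 0.12, 40, 0, 0, 0, 0.09, 40, 0, 0, 0, 0, 40, 0, 0, 0, 0, 40]}}

```text
t: 13.2
ee_pos: [0.5116, 0.274, 0.3566]
ee_rot: [[0.07, 0.998, -0.0], [0.998, -0.07, -0.0], [-0.0, -0.0, -1.0]]
ft_force: [0.9, -0.5, 0.8]
finger_gap: 0.04
grip_force: 0.0
```

>>> {"method": "servo_tool", "body": {"motion": [-4, 0, 20, 0, 40, 0, 0, 24, 0, 40, 0, 0, 8, 0, 40, 0, 0, 4, 0, 40, 0, 0, 0, 0, 40, 0, 0, 0, 0, 8, 0, 0, 0, 0, 8, 0, 0, 0, 0, 8, 0, 0, 0, 0, 8, 0, 0, 0, 0, 8]}}

```text
t: 14.03
ee_pos: [0.5109, 0.27, 0.3015]
ee_rot: [[0.073, 0.997, -0.001], [0.997, -0.073, 0.001], [0.001, -0.001, -1.0]]
ft_force: [-2.0, -0.8, 6.1]
finger_gap: 0.012
grip_force: 29.7
```

Run:
```python
from h import *
o=get_obs(); y=o["ee_rot"][:,1]; print("yaw",np.arctan2(y[1],y[0]),o["ee_pos"],o["ft_torque"],o["ft_force"],o["finger_gap"],o["q"])
```

```text
yaw -0.0729429715194647 [0.5109 0.27   0.3015] [-0.1614  0.7172 -0.127 ] [-1.9701 -0.7689  6.144 ] 0.011985241555162267 [-0.9586  0.6128  0.6876  1.7379 -0.4634  0.9602 -0.1606]
```

>>> {"method": "servo_tool", "body": {"motion": [0, 0, 0.4, 0.1, 8, 0, 0, 0.4, 0.1, 8, 0, 0, 0.4, 0.1, 8, 0, 0, 0.4, 0.1, 8, 0, 0, 0.4, 0.1, 8, 0, 0, 0.4, 0.1, 8, 0, 0, 0.4, 0.1, 8, 0, 0, 0.3, 0.1, 8, 0, 0, 0.2, 0.1, 8, 0, 0, 0, 0.02, 8]}}

```text
t: 14.87
ee_pos: [0.5111, 0.2702, 0.2985]
ee_rot: [[0.839, 0.545, -0.001], [0.545, -0.839, 0.0], [-0.0, -0.001, -1.0]]
ft_force: [-3.3, -0.4, 7.5]
finger_gap: 0.0126
grip_force: 31.5
```

>>> {"method": "servo_tool", "body": {"motion": [0, 0, 0, 0, 8]}}

```text
t: 14.95
ee_pos: [0.5111, 0.2702, 0.2985]
ee_rot: [[0.837, 0.548, -0.001], [0.548, -0.837, 0.0], [-0.0, -0.001, -1.0]]
ft_force: [-3.5, 0.7, 6.1]
finger_gap: 0.012
grip_force: 31.4
```

Run:
```python
from h import *
o=get_obs(); y=o["ee_rot"][:,1]; print("yaw",np.arctan2(y[1],y[0]),o["ee_pos"],o["ft_torque"],o["ft_force"],o["finger_gap"],o["q"])
```

```text
yaw -0.9912248639529949 [0.5111 0.2702 0.2985] [-0.1158  0.7684  0.6129] [-3.5119  0.6938  6.0771] 0.012025980379121034 [-1.0848  0.7052  0.9434  1.7441 -0.6544  1.0407 -0.8958]
```

>>> {"method": "servo_tool", "body": {"motion": [0, 0, 0, -0.03, 40, 0, 0, 0, 0, 40, 0, 0, 0, 0, 40, 0, 0, -25, 0, 40, 0, 0, -35, 0, 40, -33, 3, 0, 0, 40, -33, 3, 0, 0, 40, -32, 3, 0, 0, 40, -32, 2, 0, 0, 40, 0, 0, 0, -0.12, 40]}}

```text
t: 15.78
ee_pos: [0.4062, 0.1823, 0.3568]
ee_rot: [[0.75, 0.662, -0.006], [0.662, -0.75, -0.001], [-0.005, -0.004, -1.0]]
ft_force: [0.6, -0.1, -0.8]
finger_gap: 0.04
grip_force: 0.0
```

>>> {"method": "servo_tool", "body": {"motion": [0, 0, 0, -0.12, 40, 0, 0, 0, -0.12, 40, 0, 0, 0, -0.12, 40, 0, 0, 0, -0.12, 40, 0, 0, 0, -0.12, 40, 0, 0, 0, -0.12, 40, 0, 0, 0, -0.04, 40, 0, 0, 0, 0, 40, 0, 0, 0, 0, 40]}}

```text
t: 16.53
ee_pos: [0.411, 0.1862, 0.3576]
ee_rot: [[0.085, 0.996, -0.0], [0.996, -0.085, 0.0], [0.0, -0.0, -1.0]]
ft_force: [-0.3, -0.2, -0.5]
finger_gap: 0.04
grip_force: 0.0
```

Run:
```python
from h import *
o=get_obs(); y=o["ee_rot"][:,1]; print("yaw",np.arctan2(y[1],y[0]),o["ee_pos"],o["q"])
print("to nut2",o["ee_rot"].T@(np.array([.4088,.190,.300])-o["ee_pos"])*1e3)
```

```text
yaw -0.085293168588055 [0.411  0.1862 0.3576] [-1.0948  0.3611  0.826   1.9839 -0.3294  0.9337 -0.1867]
to nut2 [ 3.5362 -2.5296 57.599 ]
```

>>> {"method": "servo_tool", "body": {"motion": [4, -2, 20, 0, 40, 0, 0, 25, 0, 40, 0, 0, 8, 0, 40, 0, 0, 4, 0, 40, 0, 0, 0, 0, 40, 0, 0, 0, 0, 8, 0, 0, 0, 0, 8, 0, 0, 0, 0, 8, 0, 0, 0, 0, 8, 0, 0, 0, 0, 8]}}

```text
t: 17.37
ee_pos: [0.4086, 0.1909, 0.3009]
ee_rot: [[0.083, 0.997, -0.002], [0.997, -0.083, 0.001], [0.001, -0.002, -1.0]]
ft_force: [-1.2, 0.6, 5.3]
finger_gap: 0.012
grip_force: 30.0
```

>>> {"method": "servo_tool", "body": {"motion": [0, 0, 0.4, 0.1, 8, 0, 0, 0.4, 0.1, 8, 0, 0, 0.4, 0.1, 8, 0, 0, 0.4, 0.1, 8, 0, 0, 0.4, 0.1, 8, 0, 0, 0.4, 0.1, 8, 0, 0, 0.4, 0.1, 8, 0, 0, 0.3, 0.1, 8, 0, 0, 0.2, 0.1, 8, 0, 0, 0, 0, 8]}}

```text
t: 18.2
ee_pos: [0.4091, 0.1906, 0.2978]
ee_rot: [[0.833, 0.553, -0.001], [0.553, -0.833, -0.0], [-0.001, -0.0, -1.0]]
ft_force: [-2.9, -0.5, 8.3]
finger_gap: 0.0122
grip_force: 31.4
```

Run:
```python
from h import *
o=get_obs(); y=o["ee_rot"][:,1]; print("yaw",np.arctan2(y[1],y[0]),o["ee_pos"],o["ft_torque"],o["ft_force"],o["finger_gap"],o["q"])
```

```text
yaw -0.9846843021163899 [0.4091 0.1906 0.2978] [-0.264   0.8384  0.619 ] [-2.9184 -0.5401  8.2826] 0.012244454586116171 [-1.1838  0.5415  1.0255  2.0686 -0.6132  0.8718 -0.788 ]
```

>>> {"method": "servo_tool", "body": {"motion": [0, 0, 0, -0.03, 40, 0, 0, 0, 0, 40, 0, 0, 0, 0, 40, 0, 0, -25, 0, 40, 0, 0, -40, 0, 40, 0, 0, -40, 0, 40, -14, 31, 0, 0, 40, -14, 31, 0, 0, 40, -14, 31, 0, 0, 40, -14, 31, 0, 0, 40]}}

```text
t: 19.03
ee_pos: [0.4355, 0.0561, 0.4025]
ee_rot: [[0.814, 0.58, 0.001], [0.58, -0.814, 0.001], [0.001, -0.0, -1.0]]
ft_force: [0.2, -0.2, 0.4]
finger_gap: 0.0399
grip_force: 0.0
```

>>> {"method": "servo_tool", "body": {"motion": [-14, 31, 0, 0, 40, -14, 31, 0, 0, 40, -14, 31, 0, 0, 40, -14, 31, 0, 0, 40, -14, 31, 0, 0, 40, 0, 0, 0, 0, 40, 0, 0, 0, 0, 40]}}

```text
t: 19.62
ee_pos: [0.4678, -0.1122, 0.4024]
ee_rot: [[0.819, 0.574, 0.0], [0.574, -0.819, -0.0], [-0.0, 0.001, -1.0]]
ft_force: [0.0, -0.1, -0.2]
finger_gap: 0.0399
grip_force: 0.0
```

Run:
```python
from h import *
i=[]
for n,(r,c) in dict(scene=(160,225),top=(95,275)).items():
    a=read_camera(n)["pixels"][r:r+130,c:c+130,::-1]; i.append(cv2.resize(a,(400,400),interpolation=cv2.INTER_CUBIC))
cv2.imwrite("pics/g3.png",np.hstack(i)); print(get_obs()["t"])
```

```text
19.7167
```

View pics/g3.png

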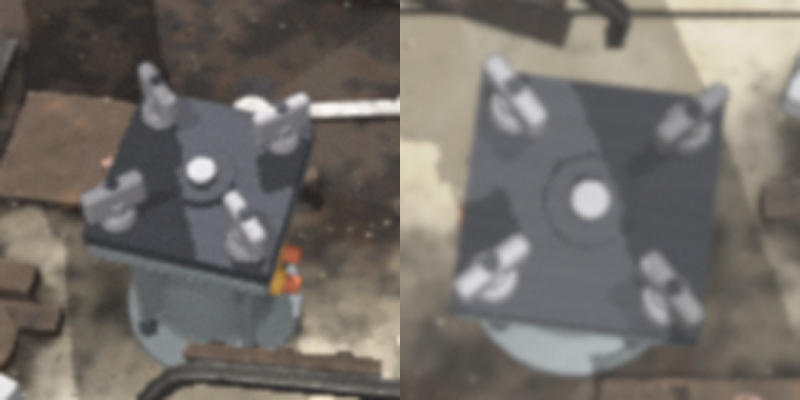

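The picture shows all four blades pointing at the plug: in the top view nut 0 at (515,95), nut 3 at (692,115), nut 1 at (493,268) and nut 2 at (670,288). The cover is down evenly. Handing in.

```bash
python3 -c "
from bench import arm
print(arm.finish_job())"
```

```text
the job is handed in; nothing more can be done
None
```

I handed the job in at about 20 s. All four wing nuts were turned crosswise until they met their stops, and the last picture shows the cover down level. I never moved near the loose bolt, nut or spanner; the judge's result was not shown.

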